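# Stopper the culture flask and sight it in the inspection mirror

### The arm

A 6-joint arm with a two-finger parallel gripper is mounted at the origin on the work surface. World frame = base frame: x ahead of the robot, y to its left, z up, the work surface at z = 0. Lengths are in mm, angles in rad, forces in N, time in s.
With the tool pointing down it reaches from about 300 to 775 mm from the base axis. Payload 14.6 kg.
Tool frame: the origin (TCP) lies on the centre line of the jaws, within the pads' length; the fingertips stand 19 mm ahead of it and the grasp point (between the pads) is the TCP (bot.tip_reach is the distance from the TCP to the fingertips, in mm); z points along the fingers, y is the line along which they close (so a half turn about z gives the same grasp; the last joint's range is limited). The gripper opens to 85 mm and grips with 20 to 120 N. Pads are 22 mm wide; open, the fingers measure 114 mm over their backs; the gripper's body (76 mm by 85 mm) begins 54 mm behind the grasp point. The pads swing forward as they close: fully open they stand 13 mm farther back than shut.
Start: joints at [-0.067, 0.3, 1.521, -0, 1.321, -0.067], TCP at [549.991, -0.002, 250.281] pointing down, gripper open.
Joint ranges: [-3.03, 3.03], [-0.79, 2.21], [0.23, 2.52], [-1.04, 4.18], [0, 3.07], [-2.55, 2.55]. Speed limits (rad/s): [2.22, 2.22, 2.57, 3.14, 3.14, 3.14].

### API

Orientations are given as a unit quaternion [w, x, y, z].
In Python, from rig import bot gives the robot as it stands. Calls block until the motion is done:
- bot.move_to(position, orientation): joint-space move of the TCP to a pose.
- bot.servo_line(position, attitude=None, speed=150, until_force=None): straight line of the TCP; attitude=None keeps the orientation; speed is the mean speed in mm/s. With until_force (N) it stops when the force on the tool has changed by that much, and returns True; else False.
- bot.move_joints(angles): joint-space move.
- bot.move_gripper(opening, grip_force=None): finger opening in mm; grip_force is the grip in N (None keeps the last); returns when the fingers have stopped.
- bot.dwell(seconds).
- bot.ik(position, orientation): joint angles nearest the present ones, or None.
- bot.read_state(): the state.
- bot.read_camera(name): name is "scene" or "side" or "wrist"; returns a dict with "image" (400x640x3 uint8, blue, green, red), "depth" (400x640 float32, mm along the optical axis (not along the pixel's ray), 0 where there is no reading), "fovy" (degrees; the focal length in pixels is half the picture's height over the tangent of half this angle, whatever the lens; pixels are square), "cx", "cy" (the principal point, pixels), "eye" and "attitude" of the camera in the world; the wrist camera has in their place "mount" (4x4, takes a point from camera to tool coordinates, whose origin is the TCP and whose axes are the flange's). Camera axes: x right, y down, z forward; pixel columns grow to the right and rows downward; lengths in mm; the calibration is good to about 2 mm. A picture is of the moment at which its call begins: read the wrist's pose just before it.
A pose or a line that the arm cannot do raises bot.MotionError and nothing moves.
- bot.finish_job(): hands the job in; it is judged then, once.
The state is a dict: "clock": time; "joint_positions": joint angles; "qvel": joint speeds; "effort": joint torques, N m; "ee_pos": TCP position; "tool_rot": TCP orientation; "ft_force": force on the tool from outside, world axes, zero at the start; "moment": the same for the moment, N m; "grip_width": finger opening in mm; "grip_force": force on a finger pad.
Only numpy, scipy, OpenCV 4.12 (cv2) and the standard library are available. Lean on these libraries where they do the work, as an engineer would, in place of code of your own. Each camera call takes 0.05 s, during which the arm holds its last target. There are 200 camera calls.

### The job

Push the orange stopper fully home in the neck of the white culture flask and let go of it, leaving the flask standing where it is and the other things on the table alone. Then turn the inspection mirror against its spring by its red peg until the small black camera, looking into the mirror, sees the orange stopper (the yellow pointer under the mirror then points straight at it). Finish while still holding the mirror at that angle with the gripper: do not let go, or it springs back.

Things in the scene. Friction and masses are not known exactly. Their poses are not given: they have to be found in the camera images.
- stopper: Orange stopper, 58 mm tall, 50 to 85 g. Origin at the centre of its narrow foot, z up. From the foot: white tapered plug, 23 mm across at the foot, 29 mm at its top at 26 mm; orange collar 48 mm across, 26 to 34 mm; round orange knob to grip, 26 mm across, 34 to 58 mm. At first it stands in a hole of the white stand, collar on the stand's top, foot 9 mm above the table.
- stopper_head (a point): The point of the orange stopper that the camera must see: on its axis, 40 mm above its foot (low on the knob); 124 mm above the table when the stopper is home.
- stand: White stopper stand, fixed block 170 (x) x 60 (y) x 35 mm, origin at the centre of its underside; three holes 33 mm wide along its x axis at -52, 0 and +52 mm, a stopper in each, in any order.
- spare_blue: Spare stopper like the orange one, but blue, in the stand. To be left alone.
- spare_grey: Spare stopper like the orange one, but grey, in the stand. To be left alone.
- flask: White flask with a green glass neck, 110 mm tall, loose, about 0.6 kg. Origin under its centre, z up. Body 90 mm across, narrowing from 40 mm height to the neck: 42 mm across outside, 32 mm inside, from 77 mm height to the rim at 110 mm, open 32 mm deep. With the stopper home its collar rests on the rim and its foot is 84 mm above the flask's underside.
- mouth (a point): Centre of the flask's mouth, at rim height, 110 mm above the flask's underside.
- station: Inspection station, fixed: a grey round foot with the mirror on a post, and a small black camera on a second post. Origin on the mirror's pivot axis at table height, z up. The lens lies 170 mm from it at -45 degrees from the station's x axis, the flask on the station's +y side. Camera top 145 mm, mirror frame top 153 mm, lever 168 mm above the table.
- mirror (a joint): Mirror angle about its upright pivot (rad): 0 at rest on a stop, up to 1.2, growing anticlockwise seen from above. A spring (0.2 N m/rad) turns it back to 0: 1 to 2.5 N at the peg. The mirror (68 x 48 mm in a blue frame, centre 125 mm up) faces (-25 degrees + this angle) from the station's x axis; the pivot axis lies in its face.
- mirror_centre (a point): Centre of the mirror's face, on the pivot axis, 125 mm above the table.
- peg (a point): Grip point, 190 mm above the table, on the axis of the upright red peg, 12 mm across, that stands from 164 to 209 mm above the table on the end of a thin steel lever. The peg is 80 mm from the pivot axis, at (-165 degrees + mirror angle) from the station's x axis; it is round and can turn between the fingers.
- pointer: Slim yellow pointer 92 mm long just above the station's foot, 26 mm above the table. Origin on the pivot axis at table height; its x axis runs along the pointer. Geared 2:1 to the mirror, it always points where the camera looks by way of the mirror: at (-5 degrees + 2 x mirror angle) from the station's x axis.
- lens (a point): Lens of the small black camera, on the station at 170 mm from the pivot axis, 125 mm above the table, looking at the mirror.
- cheese_a: Loose yellow cheese, 80 mm across, 32 mm high, origin under its centre. Leave alone.
- cheese_b: Loose white cheese, 72 mm across, 36 mm high, origin under its centre. Leave alone.
- jar: Closed jar, 64 mm across, 85 mm high, origin under its centre. Leave alone.
- beaker: White plastic beaker, 72 mm across, 80 mm high, origin under its centre. Leave alone.
- spatula: Spatula with a wooden handle, lying on the table, 280 mm long, origin at its middle. Leave alone.
There are look-alikes about, which are no part of the job. Of the things like the stopper, leave any that is green; of the rest the larger one is meant.

How it is judged:
By the outcome, as a careful person would: the job done as asked, in the order asked, and still so for the second after the job is handed in, while the arm keeps its last pose, push and grip.
It also fails if it takes over 54 s, if anything falls off the work surface, if the arm or the gripper's body presses on something with over 40 N, if the wrist force passes 120 N, or if a joint passes its speed limit or range.

## Working session

There is one attempt and no reset: what is moved stays moved. The work goes in short steps, each a Python script; the robot and the scene stay as the last script left them, time stands still between calls to the robot, and variables do not carry over. Pictures are saved under pics/ and viewed, at most 10 in all, crops included, and the job is handed in when it is done.

```bash
ls; mkdir -p pics; cat > h.py <<'E'
import numpy as np, cv2
from scipy.spatial.transform import Rotation as R
from rig import bot
def rot(q): return R.from_quat([q[1],q[2],q[3],q[0]]).as_matrix()
def cam(name):
    s=bot.read_state(); c=bot.read_camera(name)
    if 'mount' in c:
        T=np.eye(4);T[:3,:3]=rot(s['tool_rot']);T[:3,3]=s['ee_pos'];T=T@np.array(c['mount'])
        c['R'],c['o']=T[:3,:3],T[:3,3]
    else:
        a=np.array(c['attitude']); c['R']=rot(a) if a.size==4 else a; c['o']=np.array(c['eye'])
    c['f']=200/np.tan(np.radians(c['fovy'])/2)
    return c
def cloud(c):
    v,u=np.mgrid[:400,:640]; d=c['depth']
    P=np.stack([(u-c['cx'])/c['f']*d,(v-c['cy'])/c['f']*d,d],-1)
    return P@c['R'].T+c['o']
def ray(c,u,v,z):
    d=c['R']@np.array([(u-c['cx'])/c['f'],(v-c['cy'])/c['f'],1]); return c['o']+d*(z-c['o'][2])/d[2]
def down(yaw): # tool z down, y axis (closing line) at angle yaw from world y
    q=(R.from_euler('z',yaw)*R.from_euler('x',np.pi)).as_quat(); return [q[3],q[0],q[1],q[2]]
E
python3 - <<'E'
from h import *
s=bot.read_state(); print(s['clock'],s['tool_rot'],s['ft_force'],s['grip_width'])
for n in ['scene','side','wrist']:
    c=cam(n); cv2.imwrite(f'pics/{n}0.png',c['image']); np.savez(f'{n}0.npz',**{k:np.array(v) for k,v in c.items()}); print(n,c['o'],c['fovy'],c['R'][:,2])
E
```

```text
pics
0.0 [-4.40921530e-04  7.07087377e-01  7.07125945e-01 -3.81838567e-04] [-1.4729247  -0.20349338  0.46836487] 85.15342575822366
scene [ 932.79944775 -733.1147443   819.58597554] 53.936228019583254 [-0.37287775  0.636412   -0.67523474]
side [  6.24421443 647.8826017  984.1952643 ] 54.18887484925572 [ 0.4446408  -0.57461702 -0.6871025 ]
wrist [548.38007923  74.90202288 372.27948837] 65.37345763710198 [-0.00210907 -0.29584311 -0.95523422]
```

View pics/scene0.png

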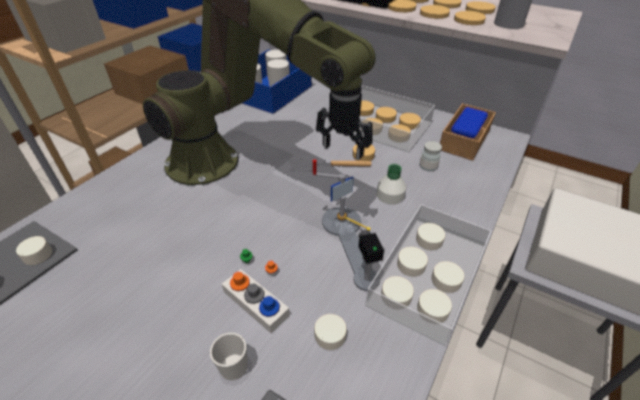

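View pics/side0.png

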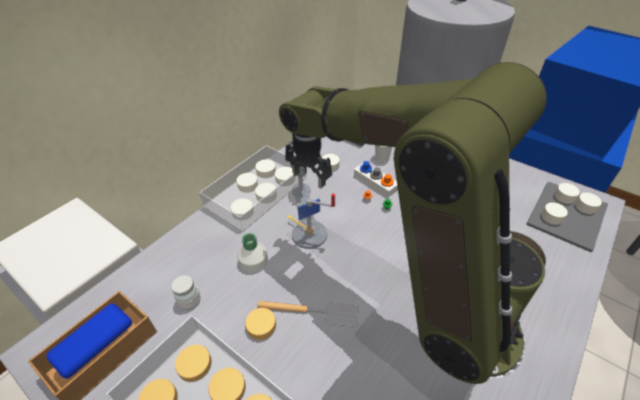

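The scene view shows the stand with the orange stopper at about (239,281), a small orange decoy at (271,267), the flask at (392,182), and the station foot at (343,222). The red peg is at (314,167) and the black camera at (371,245). The side view agrees.

```bash
cat >> h.py <<'E'
def blobs(c,lo,hi,amin=15,P=None):
    hsv=cv2.cvtColor(c['image'],cv2.COLOR_BGR2HSV); m=cv2.inRange(hsv,lo,hi)
    n,l,st,ce=cv2.connectedComponentsWithStats(m); out=[]
    if P is None: P=cloud(c)
    for i in range(1,n):
        if st[i,4]<amin: continue
        p=P[(l==i)&(c['depth']>0)]
        out.append((ce[i].round(1),st[i].tolist(),np.median(p,0).round(0) if len(p) else None, p[:,2].max().round(0) if len(p) else None, l==i))
    return out
COL=dict(orange=((5,180,120),(14,255,255)),red=((0,150,80),(4,255,255)),green=((45,80,30),(85,255,255)),blue=((100,120,60),(125,255,255)),yellow=((15,110,100),(30,255,255)))
E
python3 - <<'E'
from h import *
for n in ['scene','side']:
    c=dict(np.load(f'{n}0.npz')); c['cx']=float(c['cx']);c['cy']=float(c['cy']);c['f']=float(c['f'])
    for k,(a,b) in COL.items():
        for o in blobs(c,a,b):
            p=o[2]
            if p is not None and 250<np.hypot(p[0],p[1])<1000 and -50<p[2]<260: print(n,k,o[:4])
E
```

```text
scene orange (array([270.8, 267. ]), [266, 262, 11, 11, 86], array([ 501., -263.,   25.]), np.float64(42.0))
scene orange (array([238.9, 281.6]), [231, 273, 17, 17, 203], array([ 474., -352.,   44.]), np.float64(67.0))
scene red (array([314. , 165.8]), [313, 160, 3, 14, 35], array([483., -28., 193.]), np.float64(210.0))
scene green (array([393.9, 171.3]), [389, 165, 12, 14, 130], array([634., 172.,  98.]), np.float64(110.0))
scene green (array([374.4, 248.2]), [372, 246, 6, 6, 28], array([ 731., -166.,  144.]), np.float64(147.0))
scene green (array([245.8, 255.4]), [240, 249, 12, 14, 115], array([ 421., -266.,   25.]), np.float64(43.0))
scene blue (array([138.3,   9.7]), [93, 0, 109, 28, 1822], array([-816.,  482.,  224.]), np.float64(299.0))
scene blue (array([277.9,  88.3]), [244, 53, 67, 60, 1658], array([  8., 481.,  57.]), np.float64(207.0))
scene blue (array([469.3, 122. ]), [452, 107, 35, 31, 695], array([745., 601.,  88.]), np.float64(93.0))
scene blue (array([268.7, 306.2]), [260, 297, 19, 19, 280], array([ 576., -369.,   44.]), np.float64(69.0))
scene yellow (array([37.6, 4
[... 1809 characters left out ...]
, 293, 118, 103, 1066], array([737., 671.,  72.]), np.float64(85.0))
side yellow (array([ 98.1, 308.2]), [91, 302, 15, 13, 28], array([800., 576.,  78.]), np.float64(80.0))
side yellow (array([266.2, 318.6]), [246, 302, 61, 37, 989], array([452., 327.,  31.]), np.float64(38.0))
side yellow (array([192.8, 362.8]), [176, 346, 35, 35, 944], array([512., 515.,  34.]), np.float64(39.0))
side yellow (array([226.7, 385.2]), [209, 369, 36, 31, 924], array([407., 501.,  34.]), np.float64(40.0))
side yellow (array([158.5, 390.9]), [139, 380, 38, 20, 589], array([526., 604.,  35.]), np.float64(40.0))
side yellow (array([258.9, 397.4]), [247, 395, 24, 5, 88], array([328., 475.,  35.]), np.float64(38.0))
```

View pics/wrist0.png

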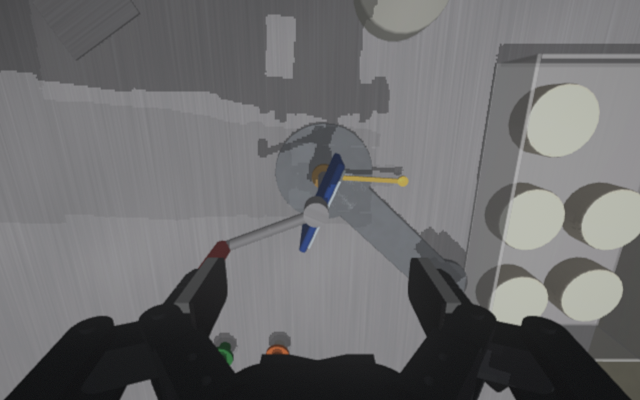

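The wrist view shows the station: post cap near (316,212), pointer tip at (403,181), red peg at (218,250) and foot circle around (323,170). I'll look at the flask and then the stopper from above.

```bash
python3 - <<'E'
from h import *
c=dict(np.load('wrist0.npz')); 
for k in('cx','cy','f'): c[k]=float(c[k])
P=cloud(c)
# post cap / foot / peg / pointer tip
print('cap',ray(c,316,212,168),P[212,316]); print('foot edges',ray(c,275,170,20),ray(c,371,170,20),P[150,300],P[170,290])
print('tip',ray(c,403,181,26),P[181,403],'peg',ray(c,222,247,209),P[250,218])
try:
    bot.move_to([626,130,300],down(np.pi/2)); c=cam('wrist'); cv2.imwrite('pics/w1.png',c['image']); print('flask',[o[:4] for o in blobs(c,*COL['green'])])
    np.savez('w1.npz',**{k:np.array(v) for k,v in c.items()})
    y=np.radians(-10); f=np.array([np.cos(y),np.sin(y),0])
    bot.move_to(np.array([468,-343,210])-20*f,down(y)); c=cam('wrist'); cv2.imwrite('pics/w2.png',c['image'])
    for k in('orange','blue'): print(k,[o[:4] for o in blobs(c,*COL[k])])
    np.savez('w2.npz',**{k:np.array(v) for k,v in c.items()})
    s=bot.read_state(); print(s['joint_positions'],s['clock'])
except bot.MotionError as e: print('ERR',e)
import cv2
cv2.imwrite('pics/w12.png',np.vstack([cv2.resize(cv2.imread(f'pics/w{i}.png'),(480,300)) for i in (1,2)]))
E
```

```text
cap [547.10192125   4.43357987 168.        ] [547.08802625   3.66750951 165.77925476]
foot edges [499.20367066   4.27455372  20.        ] [609.27259124   4.3292884   20.        ] [527.53441037  25.41070893   7.41132369] [515.3648053    1.96975373   8.45991388]
tip [645.30158098  -7.15537496  26.        ] [645.28005456  -7.13714988  26.07690924] peg [493.3362749   -2.72495506 209.        ] [480.21476711 -19.33678343 178.78768987]
flask [(array([322.8, 120. ]), [303, 105, 40, 40, 267], array([630., 193., 109.]), np.float64(111.0))]
orange []
blue [(array([319.4,  47.9]), [292, 18, 55, 61, 2562], array([ 565., -362.,   43.]), np.float64(68.0))]
[-7.11881563e-01  3.62270164e-01  1.53416691e+00  3.00562690e-05
  1.24482916e+00  1.03165666e+00] 2.775
```

View pics/w12.png

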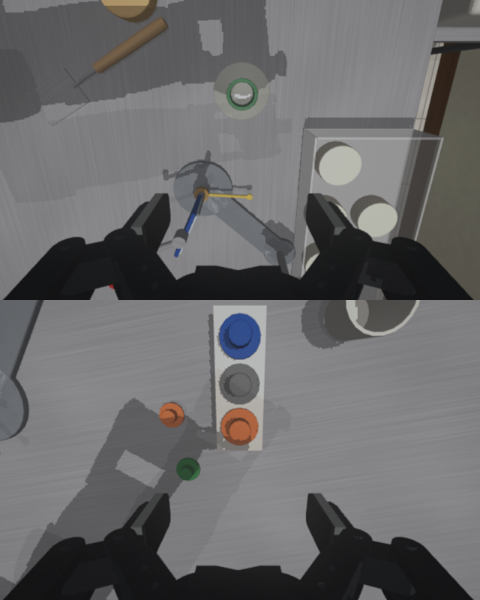

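The upper picture shows the neck ring at about (323,125) full-scale. The lower one shows the orange knob at about (320,173), with grey then blue above it. Wrist-camera oranges are duller, so I'll loosen the mask, then grasp.

```bash
cat >> h.py <<'E'
COL['orange']=((4,110,70),(16,255,255))
def ld(n):
    c=dict(np.load(n+'.npz'))
    for k in('cx','cy','f'): c[k]=float(c[k])
    return c
def topfit(c,mask,z0,z1,ztop):
    P=cloud(c); m=mask&(P[...,2]>z0)&(P[...,2]<z1)
    n,l,st,ce=cv2.connectedComponentsWithStats(m.astype(np.uint8)); i=1+np.argmax(st[1:,4])
    v,u=np.where(l==i); (x,y),r=cv2.minEnclosingCircle(np.stack([u,v],1).astype(np.float32))
    return ray(c,x,y,ztop),(x,y,r),r/c['f']*np.median(c['depth'][l==i])
E
python3 - <<'E'
from h import *
c=ld('w1'); o=blobs(c,*COL['green'])[0]
v,u=np.where(o[4]); (x,y),r=cv2.minEnclosingCircle(np.stack([u,v],1).astype(np.float32)); print('mouth',ray(c,x,y,110),r/c['f']*312)
c=ld('w2'); P=cloud(c)
for k in('orange','blue'):
    for o in blobs(c,*COL[k],200):
        print(k,o[1],o[2],topfit(c,o[4],o[3]-4,80,o[3]-1), topfit(c,o[4],30,47,43))
s=np.load('scene0.npz')
E
```

```text
mouth [628.73442865 186.65098904 110.        ] 20.31422996371884
orange [212, 137, 34, 33, 845] [ 493. -261.   23.] (array([ 491.59644967, -258.51952681,   40.        ]), (224.08139038085938, 156.2906951904297, 9.659320831298828), np.float32(9.114806)) (array([ 492.92496005, -260.63827411,   43.        ]), (225.0, 155.0, 10.440406799316406), np.float32(9.862865))
orange [295, 144, 49, 49, 1893] [ 468. -345.   43.] (array([ 464.59952449, -344.70921179,   67.        ]), (319.452392578125, 174.6904754638672, 14.55100154876709), np.float32(12.691479)) (array([ 465.33688016, -344.60917051,   43.        ]), (319.0412292480469, 168.52061462402344, 24.657859802246094), np.float32(23.172142))
blue [292, 18, 55, 61, 2562] [ 565. -362.   43.] (array([ 565.99658061, -362.37045347,   67.        ]), (319.69049072265625, 43.738094329833984, 17.88791847229004), np.float32(13.845018)) (array([ 566.83826168, -362.10776734,   43.        ]), (319.0, 48.05833435058594, 30.2077693939209), np.float32(25.669231))
```

```bash
python3 - <<'E'
from h import *
y=np.radians(-9.8); p=np.array([465,-344.7,65])
bot.move_gripper(56)
bot.move_to(p+[0,0,55],down(y))
print(bot.servo_line(p,speed=80,until_force=12), bot.read_state()['ee_pos'])
bot.move_gripper(0,60); s=bot.read_state(); print(s['grip_width'],s['grip_force'],s['ee_pos'],s['ft_force'])
bot.servo_line(p+[0,0,235],speed=200)
s=bot.read_state(); print(s['grip_width'],s['ft_force'],s['clock'])
q=np.pi/2
bot.move_to([628.7,186.6,225],down(q))
s=bot.read_state(); print(s['grip_width'],s['ee_pos'],s['ft_force'],s['clock'],s['joint_positions'])
for n in('wrist','scene'):
    c=cam(n); np.savez(f'{n}3.npz',**{k:np.array(v) for k,v in c.items()}); cv2.imwrite(f'pics/{n}3.png',c['image'])
    for k in('orange','green'): print(n,k,[o[:4] for o in blobs(c,*COL[k],60)])
im=cv2.imread('pics/scene3.png')[100:250,300:500]
cv2.imwrite('pics/c3.png',np.vstack([cv2.resize(cv2.imread('pics/wrist3.png'),(400,250)),cv2.resize(im,(400,300))]))
E
```

```text
False [ 465.17751691 -344.86359427   65.30839697]
24.192557312517458 58.7641578912735 [ 465.29383823 -344.94350311   65.7411515 ] [-1.07486505 -0.0273781   6.3462664 ]
24.143349860217533 [-0.01505799 -0.0564982  -0.60643711] 6.1917
23.952958172199253 [628.97839743 185.5736689  225.21163858] [-0.58086305 -0.52512517 -0.84644705] 8.2083 [ 2.31096689e-01  5.57901003e-01  1.21539807e+00 -1.09147850e-04
  1.36803707e+00  2.32984323e-01]
wrist orange [(array([317.2, 253.3]), [272, 209, 91, 95, 5226], array([627., 195., 214.]), np.float64(227.0))]
wrist green [(array([319.9, 194.3]), [295, 180, 49, 34, 280], array([630., 194., 109.]), np.float64(111.0))]
scene orange [(array([67.7, 96.3]), [14, 0, 116, 174, 1750], array([-738.,   -3.,   10.]), np.float64(412.0)), (array([142.1,  72.7]), [105, 47, 82, 60, 2661], array([-893.,  445.,  -52.]), np.float64(-26.0)), (array([ 32. , 113.3]), [0, 51, 74, 137, 677], array([-1135.,    -5.,  -142.]), np.float64(149.0)), (array([463.7, 139.6]), [442, 105, 52, 54, 863], array([756., 512.,  48.]), np.float64(84.0)), (array([397.6, 140.4]), [390, 131, 16, 17, 167], array([632., 175., 204.]), np.float64(233.0)), (array([569.8, 163.1]), [526, 146, 100, 38, 672], array([1220., 1888., -712.]), np.float64(-658.0)), (array([352.7, 162.7]), [332, 159, 38, 6, 109], array([465., 257.,  14.]), np.float64(21.0)), (array([270.9, 267. ]), [265, 261, 13, 13, 120], array([ 500., -262.,   24.]), np.float64(43.0))]
scene green [(array([393.9, 171. ]), [388, 165, 13, 14, 143], array([634., 173.,  98.]), np.float64(111.0)), (array([245.8, 255.4]), [240, 249, 12, 14, 116], array([ 421., -266.,   24.]), np.float64(44.0))]
```

View pics/c3.png

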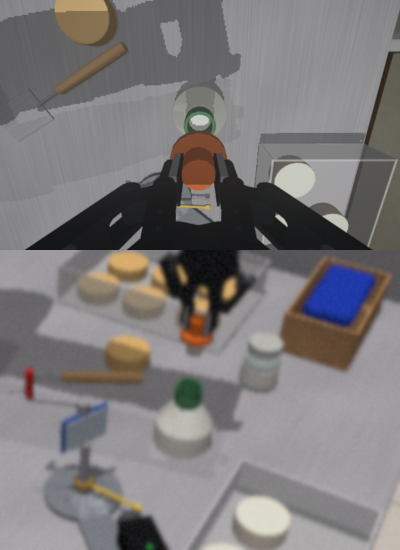

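The stopper is held straight above the mouth: neck ring centre in the wrist image at about (319.5,197), collar centre at about x = 317.5. I'll lower it with force stops.

```bash
python3 - <<'E'
from h import *
for z,f in((168,6),(155,5),(147,5),(141,8)):
    h=bot.servo_line([628.9,186.6,z],speed=60 if z>160 else 25,until_force=f)
    s=bot.read_state(); print(z,h,s['ee_pos'].round(2) if hasattr(s['ee_pos'],'round') else s['ee_pos'],np.round(s['ft_force'],2),np.round(s['moment'],3),s['clock'])
    if h: break
E
```

```text
168 False [629.08 186.63 168.52] [ 1.21  0.54 -0.32] [-0.037 -0.015  0.026] 9.4083
155 False [628.93 186.6  155.06] [-1.2   0.65 -0.46] [ 0.004  0.007 -0.022] 10.075
147 False [628.85 186.62 146.86] [-1.3  -0.25 -0.44] [-0.056 -0.024 -0.001] 10.5417
141 True [629.07 186.55 140.75] [-0.27 -0.73  4.64] [-0.066  0.134 -0.009] 10.8667
```

Contact came at the expected height of 140.7. I'll press a little more, release, retreat upward and check.

```bash
python3 - <<'E'
from h import *
h=bot.servo_line([628.9,186.6,136],speed=15,until_force=15); s=bot.read_state(); print(h,s['ee_pos'],s['ft_force'])
bot.servo_line([628.9,186.6,140.5],speed=30)
bot.move_gripper(50); 
bot.servo_line([628.9,186.6,230],speed=120)
bot.move_to([628.9,130,300],down(np.pi/2))
for n in('wrist','scene'):
    c=cam(n); np.savez(f'{n}4.npz',**{k:np.array(v) for k,v in c.items()}); cv2.imwrite(f'pics/{n}4.png',c['image'])
    for o in blobs(c,*COL['orange'],60):
        if n=='wrist' or 550<o[2][0]<700: print(n,o[:4])
c=ld('wrist4'); o=max(blobs(c,*COL['orange'],60),key=lambda o:o[1][4]); print(topfit(c,o[4],132,160,142),topfit(c,o[4],110,125,118))
P=cloud(c)[o[4]]; print(np.percentile(P[:,2],[2,25,50,75,98]), bot.read_state()['clock'])
im=cv2.imread('pics/scene4.png')[120:270,290:490]
cv2.imwrite('pics/c4.png',np.vstack([cv2.resize(cv2.imread('pics/wrist4.png'),(400,250)),cv2.resize(im,(400,300))]))
E
```

```text
True [629.29243279 186.62547329 140.75386527] [-1.45909108 -0.07825466  4.75779688]
wrist (array([317.3, 124.2]), [293, 99, 49, 51, 1929], array([627., 188., 118.]), np.float64(143.0))
scene (array([394.3, 164.9]), [387, 157, 15, 15, 164], array([634., 176., 118.]), np.float64(144.0))
(array([627.44415006, 186.665888  , 142.        ]), (317.5250549316406, 126.60863494873047, 14.81689453125), np.float32(13.036052)) (array([627.42133331, 187.38556566, 118.        ]), (317.5, 124.19999694824219, 25.205062866210938), np.float32(23.931135))
[115.58777617 116.83676861 117.60082147 140.43883282 142.08783354] 13.1417
```

View pics/c4.png

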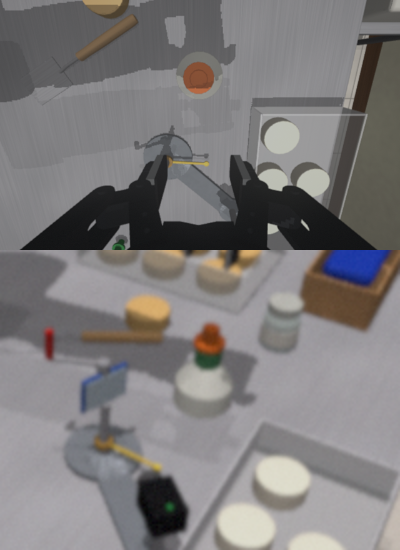

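The stopper is home: knob top at 142 mm, flask unmoved, knob at (317.5,126.6) in the wrist image. Next, a clear view of the station.

```bash
python3 - <<'E'
from h import *
bot.move_gripper(40)
bot.move_to([530,-100,330],down(np.pi/2))
c=cam('wrist'); np.savez('w5.npz',**{k:np.array(v) for k,v in c.items()}); cv2.imwrite('pics/w5.png',c['image'])
P=cloud(c)
for k in('red','yellow','orange'):
    for o in blobs(c,*COL[k],15,P): print(k,o[:4])
m=(P[...,2]>175)&(P[...,2]<215)&(c['depth']>0); m[280:]=0
n,l,st,ce=cv2.connectedComponentsWithStats(m.astype(np.uint8))
for i in range(1,n):
    if st[i,4]>10: print('peg?',ce[i],st[i],np.median(P[l==i],0),P[l==i][:,2].max())
m=(P[...,2]>5.5)&(P[...,2]<16)&(c['depth']>0)
print('clock',bot.read_state()['clock'])
E
```

```text
red (array([250.4, 100.3]), [245, 99, 11, 4, 28], array([479., -20., 208.]), np.float64(210.0))
yellow (array([329.4,  85.9]), [328, 84, 4, 5, 15], array([543.,  -0.,  29.]), np.float64(31.0))
yellow (array([380.1,  90.4]), [341, 87, 71, 11, 280], array([612.,  -5.,  27.]), np.float64(31.0))
orange (array([293.3, 263.6]), [283, 254, 21, 21, 331], array([ 492., -252.,   23.]), np.float64(41.0))
peg? [253.99328859 106.17114094] [243  98  23  17 298] [480.88012215 -24.65830564 207.542351  ] 210.00148241544824
clock 14.4417
```

View pics/w5.png

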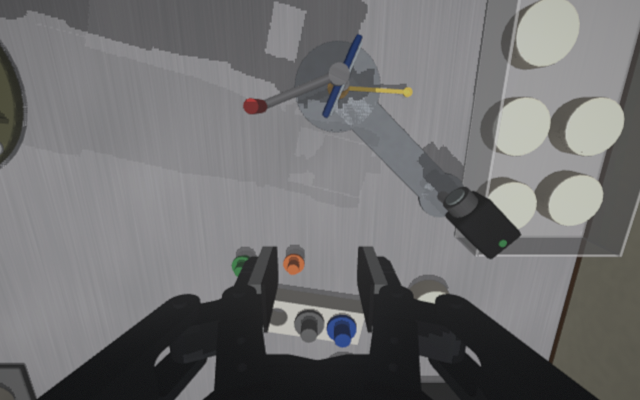

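Clear view: peg top at about (250.5,106.5), hub cap at (338,73), foot centre at (337,86), pointer tip at (408,92), lens barrel at (458,202).

```bash
python3 - <<'E'
from h import *
c=ld('w5');P=cloud(c)
print('peg',ray(c,250.5,106.5,209)); print('hub',ray(c,338,73,168),P[73,338]); print('foot',P[60,310],ray(c,337,86,8)); print('mir',ray(c,360,37,153),ray(c,325,115,153))
print('tip',ray(c,408,92,27)); print('lens',ray(c,458,202,130),P[195,458],P[202,458])
o=max(blobs(c,*COL['yellow']),key=lambda o:o[1][4]); v,u=np.where(o[4]); Q=np.array([ray(c,a,b,27) for a,b in zip(u,v)])
vx,vy,x0,y0=cv2.fitLine(Q[:,:2].astype(np.float32),cv2.DIST_L2,0,.01,.01).ravel(); print('pointer dir',np.degrees(np.arctan2(vy,vx)),x0,y0,Q[:,0].min(),Q[:,0].max())
# robust foot circle: height 5..14
m=((P[...,2]>5)&(P[...,2]<14)).astype(np.uint8); m=m[30:140,285:390]; pp=P[30:140,285:390][m>0]; print(len(pp),pp.min(0),pp.max(0))
E
```

```text
peg [478.75668982 -25.01028913 209.        ]
hub [546.10433492   2.04045088 168.        ] [546.23218636   2.23599517 165.89244969]
foot [518.86437899  32.66649992   7.81476556] [554.80161653   0.74429042   8.        ]
mir [565.42685021  32.29435406 153.        ] [535.72009681 -32.63850688 153.        ]
tip [645.23482195  -7.5249369   27.        ]
lens [ 680.88108393 -123.87342026  130.        ] [ 681.17247453 -116.81940058  127.12266292] [ 678.26250355 -122.15912027  135.55280842]
pointer dir -1.3363603 609.1959 -5.5541167 559.0687379591635 649.2047737356907
5410 [498.63760369 -69.29354873   5.90546752] [629.07531304  55.15286252  11.99297296]
```

```bash
cat >> h.py <<'E'
PIV=np.array([555.,-1.]); ST=np.array([627.8,186.8])
def aim():
    import json
    c=cam('wrist'); return c
E
python3 - <<'E'
from h import *
y=np.radians(15); p=np.array([478.9,-24.8,193])
bot.move_to(p+[0,0,70],down(y))
print(bot.servo_line(p,speed=80,until_force=8))
s0=bot.read_state(); bot.move_gripper(0,25); s=bot.read_state(); print(s['grip_width'],s['grip_force'],s['ee_pos'],np.round(s['ft_force'],2),s['clock'])
if 10<s['grip_width']<15:
    d=np.array(s['ee_pos'])[:2]-PIV; r=np.hypot(*d); a0=np.arctan2(d[1],d[0]); print('r',r,np.degrees(a0))
    for t in np.radians([6,12,18,24,30,36.2]):
        bot.servo_line([PIV[0]+r*np.cos(a0+t),PIV[1]+r*np.sin(a0+t),193],speed=50)
        s=bot.read_state(); f=np.array(s['ft_force']); e=np.array([np.cos(a0+t),np.sin(a0+t)])
        print(round(np.degrees(t),1),'radial',f[:2]@e,'tan',f[:2]@[-e[1],e[0]],f[2],s['grip_width'])
bot.dwell(.3)
for n in('wrist','scene'):
    c=cam(n); np.savez(f'{n}6.npz',**{k:np.array(v) for k,v in c.items()}); cv2.imwrite(f'pics/{n}6.png',c['image'])
    for o in blobs(c,*COL['yellow']):
        if o[2] is not None and abs(o[2][0]-580)<70 and abs(o[2][1]-30)<120: print(n,o[:4])
print(bot.read_state()['clock'],bot.read_state()['ee_pos'])
im=cv2.imread('pics/scene6.png')[110:260,290:490]
cv2.imwrite('pics/c6.png',np.vstack([cv2.resize(cv2.imread('pics/wrist6.png'),(480,300)),cv2.resize(im,(480,300))]))
E
```

```text
False
11.411460355885211 25.19492268562317 [479.03788913 -24.81783664 193.3897939 ] [-1.64 -0.31  3.88] 17.1167
r 79.60861530050357 -162.5912407055616
6.0 radial 0.5068511294916769 tan -1.4487987671927052 5.0194809576848085 11.21517980339087
12.0 radial -2.1686407466545057 tan -1.9952910748906179 5.715460130358358 11.11405267837543
18.0 radial 0.5074614762810585 tan -3.2343224686062446 6.042044617683568 11.226898393317043
24.0 radial -0.33453474297768304 tan -2.2783296203545387 7.114701433906105 11.29338009783915
30.0 radial -1.7314564976892521 tan -2.6670135755610054 6.810345262169287 11.163768641662555
36.2 radial -2.520301120899367 tan -4.035932903771256 5.573764914889163 11.152734455011654
wrist (array([215.2,  81.5]), [168, 47, 109, 67, 801], array([574.,  46.,  27.]), np.float64(31.0))
wrist (array([273.7, 123. ]), [270, 121, 8, 4, 21], array([554., -12.,  29.]), np.float64(30.0))
scene (array([348.9, 211.8]), [343, 206, 16, 13, 42], array([570.,  20.,  27.]), np.float64(33.0))
scene (array([338.4, 215.5]), [337, 213, 4, 6, 15], array([554., -11.,  28.]), np.float64(32.0))
19.425 [507.64133616 -64.7433328  193.09777961]
```

View pics/c6.png

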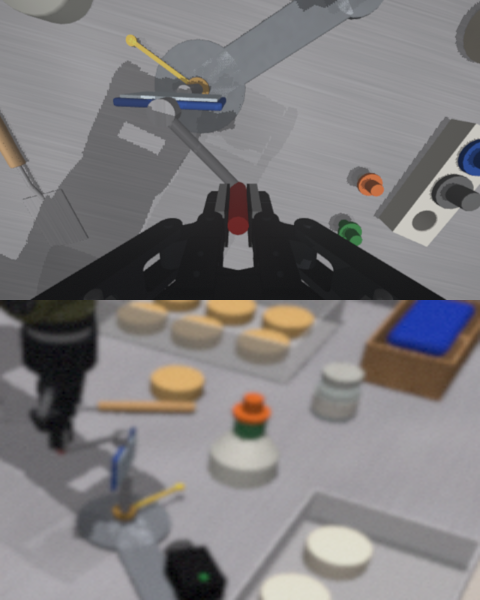

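The pointer is clear in the wrist view, from the hub at about (268,115) to the tip at (174,53) full-scale. It swings toward the flask. I'll fit its line and check it against the stopper.

```bash
cat >> h.py <<'E'
def pointer(c):
    o=max((o for o in blobs(c,*COL['yellow']) if np.hypot(o[2][0]-580,o[2][1]-40)<60),key=lambda o:o[1][4]); v,u=np.where(o[4])
    Q=np.array([ray(c,a,b,27)[:2] for a,b in zip(u,v)]); l=cv2.fitLine(Q.astype(np.float32),cv2.DIST_HUBER,0,.01,.01).ravel()
    d=l[:2]*np.sign(l[3-2]); w=ST-l[2:]; tip=Q[np.argsort(Q@d)[-60:]].mean(0)
    b=lambda v:np.degrees(np.arctan2(v[1],v[0]))
    return dict(dir=b(d),miss=d[0]*w[1]-d[1]*w[0],tip=tip,tipdir=b(tip-PIV),perpPIV=d[0]*(PIV-l[2:])[1]-d[1]*(PIV-l[2:])[0],want=b(ST-PIV),want_from_tip=b(ST-tip))
E
python3 -c "
from h import *
print(pointer(ld('wrist6')))
print(pointer(ld('w5')))"
```

```text
{'dir': np.float32(71.04271), 'miss': np.float64(-4.2896784535196275), 'tip': array([588.91955033,  84.69452203]), 'tipdir': np.float64(68.40538202662167), 'perpPIV': np.float64(3.5524048694821886), 'want': np.float64(68.81135623591221), 'want_from_tip': np.float64(69.1538117680715)}
{'dir': np.float32(177.82185), 'miss': np.float64(-192.522723016727), 'tip': array([570.14832954,  -5.47658568]), 'tipdir': np.float64(-16.463294639608222), 'perpPIV': np.float64(-2.09152560888532), 'want': np.float64(68.81135623591221), 'want_from_tip': np.float64(73.30931443604482)}
```

```bash
python3 - <<'E'
from h import *
for n in('wrist6','w5','scene6','scene4'):
    c=ld(n); P=cloud(c); hsv=cv2.cvtColor(c['image'],cv2.COLOR_BGR2HSV); m=cv2.inRange(hsv,(15,70,60),(32,255,255))>0
    v,u=np.where(m); Q=np.array([ray(c,a,b,26)[:2] for a,b in zip(u,v)]); r=np.hypot(*(Q-PIV).T); 
    k=(r>30)&(r<84)&(np.abs(P[v,u,2]-26)<12); B=(r>=84)&(r<100)&(np.abs(P[v,u,2]-26)<12)
    l=cv2.fitLine(Q[k].astype(np.float32),cv2.DIST_HUBER,0,.01,.01).ravel(); d=l[:2]; d=d*np.sign(d@(l[2:]-PIV)); w=ST-l[2:]
    b=lambda v:np.degrees(np.arctan2(v[1],v[0])).round(2)
    print(n,k.sum(),'dir',b(d),'mean bearing',b(Q[k].mean(0)-PIV),'miss',(d[0]*w[1]-d[1]*w[0]).round(1),'perp',(d[0]*(PIV-l[2:])[1]-d[1]*(PIV-l[2:])[0]).round(1),'ball',B.sum(),Q[B].mean(0),b(Q[B].mean(0)-PIV), r[(r<110)].max())
print(b(ST-PIV))
E
```

```text
wrist6 413 dir 68.37 mean bearing 68.12 miss 1.8 perp 0.3 ball 172 [588.0763733   81.83866877] 68.23 95.44336631076143
w5 167 dir -2.64 mean bearing -4.58 miss 192.9 perp 1.9 ball 72 [644.71384467  -7.42407108] -4.1 95.88785420296261
scene6 29 dir 67.24 mean bearing 65.34 miss 7.3 perp 1.8 ball 10 [591.75128421  80.78533009] 65.8 95.66472833428361
scene4 36 dir -4.67 mean bearing -3.97 miss 192.5 perp -0.6 ball 12 [646.44590355  -7.06365771] -3.79 99.40585260853625
68.81
```

The pointer bearing is about 68.3° against 68.8° wanted, so a nudge of about 0.3° on the mirror. Then I'll re-check and hand in.

```bash
python3 - <<'E'
from h import *
s=bot.read_state(); d=np.array([507.64,-64.74])-PIV; t=np.radians(.35); q=R.from_euler('z',t).as_matrix()[:2,:2]@d+PIV
bot.servo_line([*q,193],speed=5); bot.dwell(.5)
c=cam('wrist'); P=cloud(c); m=cv2.inRange(cv2.cvtColor(c['image'],cv2.COLOR_BGR2HSV),(15,70,60),(32,255,255))>0
v,u=np.where(m); Q=np.array([ray(c,a,b,26)[:2] for a,b in zip(u,v)]); r=np.hypot(*(Q-PIV).T); k=(r>30)&(r<100)&(np.abs(P[v,u,2]-26)<12)
e=Q[k].mean(0)-PIV; b=np.degrees(np.arctan2(e[1],e[0])); s=bot.read_state(); print(b,s['ee_pos'],s['ft_force'],s['grip_width'],s['clock'])
if abs(b-68.8)<1.2: print(bot.finish_job())
E
```

```text
68.38468167586566 [507.78553823 -64.79907543 193.09218698] [-2.44407931  1.98484243  6.21521944] 10.98481076326932 20.225
the job is handed in; nothing more can be done
None
```

I handed the job in at 20.2 s: the orange stopper is home in the flask and released, and the gripper is still holding the mirror by its peg with the pointer within about 0.5° of the stopper (68.4° measured, 68.8° wanted).

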